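# Sweep the stone offcuts into the scrap bay

## Task

Sweep the three stone offcuts across the bench with your fingertips, through the open front of the wooden scrap bay, so that all three lie inside it. Push them along the bench; do not pick them up. Leave the tools and everything else where they are.

Things in the scene. Friction and masses are not known exactly. Their poses are not given: they have to be found in the camera images.
- bay: scrap bay: three wooden battens (20 mm thick, 30 mm high) fixed on the bench as a three-sided pen; the bench is its floor. Inside 180 mm wide (its x), 140 mm deep (its y). Open front on its -y side: mouth line at y = -70 mm, back batten's face at y = +70 mm. Origin on the bench at the middle of the inside; z up. At the robot's left, mouth towards the robot's right (world -y) within 0.3 rad
- offcut_a: angular lump of pale limestone with five corners, about 49 x 43 mm, 24 mm thick, 100 g (may vary), lying flat; origin in the middle of the lump, 12 mm above its flat underside; no corner is farther than 33 mm from it in plan, no side nearer than 20 mm; z up
- offcut_b: angular lump of pale limestone with six corners, about 53 x 45 mm, 24 mm thick, 100 g (may vary), lying flat; origin in the middle, 12 mm above its underside; corners within 30 mm of it in plan, sides no nearer than 20 mm; z up
- offcut_c: roughly square lump of pale limestone, about 46 x 44 mm, 24 mm thick, 100 g (may vary), lying flat; origin in the middle, 12 mm above its underside; corners within 32 mm of it in plan, sides no nearer than 20 mm; z up
- carving: small turned carving of the same stone (a round figure on a foot), 48 mm diameter, 47 mm high, standing loose among the offcuts; origin at the centre of its underside. To be left alone
- tin: small plain steel tin, 52 mm diameter, 45 mm high, standing loose among the offcuts; origin at the centre of its underside. To be left alone
- mallet: hammer lying loose beyond the work, 220 mm long along its x, its head at the +x end about 90 mm across, 26 mm high; origin under its middle. To be left alone
- chisel: steel stone chisel lying loose, 190 mm along its x, 20 mm wide, 12 mm high; origin at the centre of its underside, 10 mm off its middle. To be left alone
- brush: hand brush lying loose beyond the bay, 200 mm along its x, 42 mm wide, 20 mm high; origin under its middle. To be left alone
- keepblock: sawn block of grey stone, 110 x 80 mm (x, y), 50 mm high, 0.95 kg; origin at the centre of its underside. To be left alone
Things that resemble listed ones, but are neither listed nor needed, are in the scene too. Leave any pink or red look-alike of the offcut_b alone.

How it is judged:
By the outcome, as a careful person would: the job done as asked, in the order asked, and still so for the second after the job is handed in, with the robot touching nothing.
It also fails if it takes over 72 s, if anything falls off the work surface, if the arm or the gripper's body presses on something with over 40 N, if the wrist force passes 120 N, or if a joint passes its speed limit or range.

## Robot

A 7-joint arm with a two-finger parallel gripper is mounted at the origin on the work surface. World frame = base frame: x ahead of the robot, y to its left, z up, the work surface at z = 0. Lengths are in m, angles in rad, forces in N, time in s.
With the tool pointing down it reaches from about 0.425 to 0.95 m from the base axis. Payload 4.7 kg.
Tool frame: the origin (TCP) lies on the mounting face of the last link; the fingertips stand 182 mm ahead of it and the grasp point (between the pads) lies 164 mm ahead of it; z points along the fingers, y is the line along which they close (so a half turn about z gives the same grasp; the last joint's range is limited). The gripper opens to 87 mm and grips with 3 to 60 N. Pads are 19 mm wide; open, the fingers measure 117 mm over their backs; the gripper's body (75 mm by 190 mm) begins 51 mm behind the grasp point.
Start: joints at [1.105, 0.469, -0.049, 1.532, 0.024, 1.141, -0.082], TCP at [0.286, -0.612, 0.405] pointing down, gripper open.
Joint ranges: [-2.59, 2.59], [-0.33, 1.99], [-1.39, 1.29], [0.1, 2.45], [-1.04, 4.18], [0.21, 1.99], [-2.66, 2.66]. Speed limits (rad/s): [2.57, 2.57, 3.14, 3.14, 3.14, 3.14, 3.14].

## Interface

Orientations are given as a rotation vector (axis times angle).
In Python, from cell import bot, camera, camera_params gives the robot as it stands. The module is installed in compiled form; this text tells all that it offers.
- The arm moves only by the tool send_rows, never from a script. Its argument "series" is text: rows parted by semicolons, each of 7 numbers parted by spaces: the closure in counts, from 0 (fully open) to 255 (shut), then the shift along the tool's x, y, z in cm, then the turn, a rotation vector about the tool's x, y, z in rad. A call has 1 to 10 rows; each row shifts and turns the commanded pose from where the row before left it, along the tool's axes as they then stand; what a row does not reach is not made up. A row lasts 1/10 s, in which the tool goes at most 50 mm and 8.59 degrees, less where a joint would pass 70% of its speed; a pose out of reach is approached as far as the arm can. A call is refused whole if a number of a shift passes 5 or a number of a turn 0.15, either way. A call with a gripper value outside its range is refused whole. The fingers move at their own pace and stop on an object; "squeeze" is the grip in N (left out, the last holds). Time passes only in rows, so rows that do not move let the fingers close. It gives the time, the measured TCP pose, the force, the opening and the grip force at its end, in the units of the state.
- bot.sense(): the state, without advancing time (a new reading comes with each control period).
- camera(name): name is "side" or "top" or "wrist"; returns (picture, depth): 480x640x3 uint8, red, green, blue; 480x640 float32, m along the optical axis (not along the pixel's ray), 0 where there is no reading.
- camera_params(name): a dict with "vertical_fov" (degrees; the focal length in pixels is half the picture's height over the tangent of half this angle, whatever the lens; pixels are square), "cx", "cy" (the principal point, pixels), "pose" (4x4, takes a point from camera to world coordinates). Camera axes: x right, y up, looking along -z (the intrinsics and any distortion apply to the point x, -y, -z); pixel columns grow to the right and rows downward; lengths in m; the calibration is good to about 2 mm. A picture is of the moment at which its call begins: read the wrist's pose just before it. camera_params takes no time and is no camera call; for the wrist camera it gives the pose at the moment of the call.
- bot.finish_job(): hands the job in; it is judged then, once.
The state is a dict: "clock": time; "joint_positions": joint angles; "qd": joint speeds; "effort": joint torques, N m; "position": TCP position; "eef_rot": TCP orientation; "ft_force": force on the tool from outside, world axes, zero at the start; "torque": the same for the moment, N m; "gripper_width": finger opening in m; "finger_force": force on a finger pad.
Only numpy, scipy, OpenCV 4.12 (cv2) and the standard library are available. Lean on these libraries where they do the work, as an engineer would, in place of code of your own. Each camera call takes 0.05 s, during which the arm holds its last target. There are 200 camera calls.

## Working session

There is one attempt and no reset: what is moved stays moved. The work goes in short steps, Python scripts to look and compute and a tool call to move; the robot and the scene stay as the last step left them, time stands still between calls to the robot, and variables do not carry over. Pictures are saved under pics/ and viewed, at most 10 in all, crops included, and the job is handed in when it is done.

Besides the shell and the picture viewer there is one more tool, called after "Call:" in YAML: its name, and indented under it one key for each argument. send_rows: Moves the arm, as the interface text tells. Its arguments: {"type":"object","properties":{"series":{"type":"string"},"squeeze":{"type":"number"}},"required":["series"]}

```bash
mkdir -p pics; python3 - <<'E'
from cell import bot,camera,camera_params
import cv2,numpy as np
s=bot.sense();print({k:np.round(v,3) for k,v in s.items()})
for n in("top","side"):
    p,d=camera(n);cv2.imwrite(f"pics/{n}.png",p[...,::-1]);np.savez(f"{n}.npz",p=p,d=d)
    c=camera_params(n);print(n,{k:np.round(v,3) for k,v in c.items()})
    print(np.count_nonzero(d==0))
E
```

```text
{'clock': np.float64(0.0), 'joint_positions': array([ 1.105,  0.469, -0.049,  1.534,  0.024,  1.141, -0.082]), 'qd': array([ 0.001,  0.   , -0.001,  0.   ,  0.   , -0.001,  0.   ]), 'effort': array([-0.0000e+00, -5.0797e+01, -8.1000e-02, -2.3615e+01, -6.1000e-02,
        3.8000e-02,  0.0000e+00]), 'position': array([ 0.285, -0.611,  0.404]), 'eef_rot': array([-3.065e+00, -6.800e-01,  1.000e-03]), 'ft_force': array([ 0.018, -0.195, -0.056]), 'torque': array([-0.008,  0.04 , -0.064]), 'finger_force': np.float64(0.0), 'gripper_width': np.float64(0.087)}
top {'vertical_fov': np.float64(55.977), 'cx': np.float64(326.109), 'cy': np.float64(241.911), 'pose': array([[-0.026,  0.998, -0.064,  0.515],
       [-1.   , -0.026,  0.008, -0.002],
       [ 0.007,  0.064,  0.998,  0.935],
       [ 0.   ,  0.   ,  0.   ,  1.   ]])}
1210
side {'vertical_fov': np.float64(54.887), 'cx': np.float64(323.178), 'cy': np.float64(236.707), 'pose': array([[-0.913,  0.217, -0.347,  0.266],
       [-0.408, -0.534,  0.741,  0.649],
       [-0.024,  0.818,  0.575,  0.566],
       [ 0.   ,  0.   ,  0.   ,  1.   ]])}
1299
```

View pics/top.png

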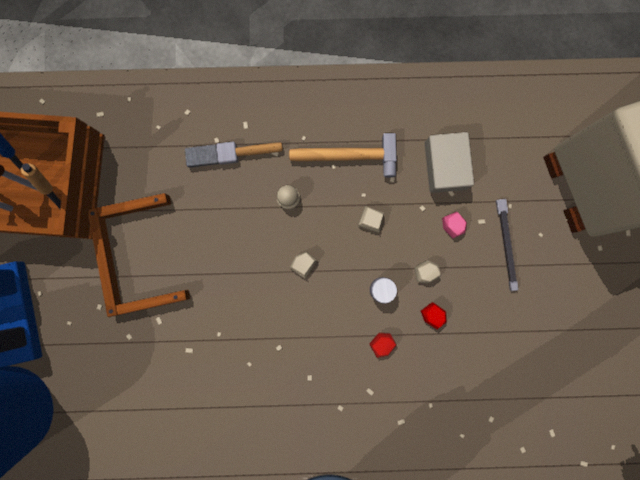

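View pics/side.png

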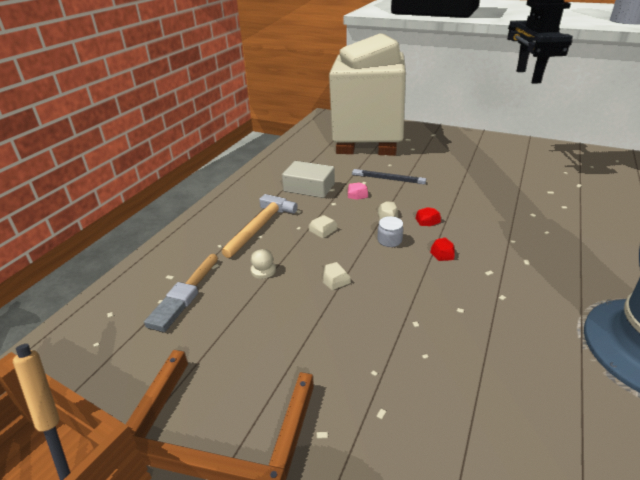

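The top view shows the bay at left (battens along (95-170,205), (105,215-310) and (115-187,302)). The offcuts are at (372,219), (304,264) and (428,272). The carving is at (288,196), the tin at (384,290) and the red and pink decoys at (434,315), (383,345) and (455,224). The side view agrees, with the arm clear of the work.

```bash
cat > h.py <<'E'
import numpy as np,cv2
from cell import bot,camera,camera_params
def ray(n,uv,z):
    c=camera_params(n);T=np.array(c["pose"]);f=240/np.tan(np.radians(c["vertical_fov"])/2)
    uv=np.atleast_2d(uv).astype(float)
    d=np.c_[(uv[:,0]-c["cx"])/f,-(uv[:,1]-c["cy"])/f,-np.ones(len(uv))]@T[:3,:3].T
    return T[:3,3]+d*((z-T[2,3])/d[:,2])[:,None]
def blob(p,u,v,r=30,lo=(12,15,110),hi=(40,110,255)):
    hsv=cv2.cvtColor(p,cv2.COLOR_RGB2HSV);m=cv2.inRange(hsv,lo,hi)
    w=np.zeros_like(m);cv2.circle(w,(u,v),r,255,-1);m&=w
    cs=cv2.findContours(m,cv2.RETR_EXTERNAL,cv2.CHAIN_APPROX_NONE)[0]
    return max(cs,key=cv2.contourArea)[:,0] if cs else None
E
python3 - <<'E'
from h import *
T=np.load("top.npz");S=np.load("side.npz")
p=T['p'];d=T['d']
print("hsv",[cv2.cvtColor(p,cv2.COLOR_RGB2HSV)[v,u] for u,v in[(372,219),(304,264),(428,272),(340,230)]])
def rep(n,p,name,u,v,z,**k):
    c=blob(p,u,v,**k); 
    if c is None: print(name,None);return
    w=ray(n,c,z)[:,:2].astype(np.float32);(m,r)=cv2.minEnclosingCircle(w*1000)
    q=cv2.approxPolyDP((w*1000).reshape(-1,1,2),5,True)[:,0]
    print(n,name,"c",np.round(m),"r",round(r),"poly",np.round(q).astype(int).tolist())
for nm,u,v in[("o1",372,219),("o2",304,264),("o3",428,272)]: rep("top",p,nm,u,v,.024,lo=(12,15,140),r=22)
for nm,u,v in[("o1",322,226),("o2",336,274),("o3",388,211)]: rep("side",S['p'],nm,u,v,.018,lo=(12,15,140),r=20)
f=240/np.tan(np.radians(camera_params("top")["vertical_fov"])/2)
for nm,u,v,z in[("carv",288,196,.035),("tin",384,290,.045),("bayBL",95,213,.03),("bayBR",113,312,.03),("endL",170,200,.03),("endR",187,295,.03),("endLin",168,206,.03),("endRout",186,300,.03),("inL",104,216,.03),("inR",119,303,.03),("red1",434,315,.024),("red2",383,345,.024),("pink",455,224,.024),("malH",390,132,.02),("malH2",392,180,.02),("malend",290,154,.01),("block",437,197,.05),("chis",500,200,.01),("chis2",514,290,.01),("brush",283,148,.01),("brushfar",187,165,.01)]:
    print(nm,np.round(ray("top",(u,v),z)[0]*1000),"depth z:",round(float((camera_params("top")["pose"]@np.r_[(u-camera_params("top")["cx"])/f*d[v,u],-(v-camera_params("top")["cy"])/f*d[v,u],-d[v,u],1])[2]),3))
for nm,u,v,z in[("endL",178,355,.03),("endR",305,378,.03),("tin",391,225,.045),("carv",262,258,.035)]:
    print("side",nm,np.round(ray("side",(u,v),z)[0]*1000))
big=cv2.resize(p[130:360,80:480],None,fx=2,fy=2,interpolation=cv2.INTER_CUBIC);cv2.imwrite("pics/crop.png",big[...,::-1])
E
```

```text
hsv [array([ 18,  45, 208], dtype=uint8), array([ 18,  50, 205], dtype=uint8), array([ 18,  51, 205], dtype=uint8), array([ 15,  70, 120], dtype=uint8)]
top o1 c [ 619. -101.] r 26 poly [[643, -91], [608, -77], [599, -116], [629, -125]]
top o2 c [533.  40.] r 23 poly [[552, 31], [547, 52], [529, 62], [510, 38], [536, 18]]
top o3 c [ 506. -213.] r 23 poly [[519, -232], [530, -214], [520, -196], [492, -195], [491, -219], [501, -236]]
side o1 c [617. -97.] r 77 poly [[649, -167], [648, -154], [660, -158], [667, -141], [663, -98], [651, -82], [655, -76], [645, -60], [645, -76], [638, -75], [628, -40], [614, -30], [586, -27], [568, -52], [569, -87], [580, -55], [590, -47], [600, -74], [595, -68], [588, -104], [576, -108], [602, -149], [628, -166], [638, -122], [648, -122]]
side o2 c [533.  41.] r 57 poly [[550, -13], [566, 8], [566, 41], [539, 85], [516, 95], [514, 77], [495, 55], [497, 37], [489, 46], [492, 29], [503, 11], [504, 34], [510, 34], [514, -3]]
side o3 c [ 529. -203.] r 56 poly [[547, -256], [554, -239], [545, -213], [551, -211], [522, -147], [519, -165], [511, -155], [505, -1
[... 318 characters left out ...]
02
endLin [654. 307.  30.] depth z: 0.0
endRout [465. 272.  30.] depth z: 0.002
inL [637. 435.  30.] depth z: 0.022
inR [462. 405.  30.] depth z: 0.012
red1 [ 421. -222.   24.] depth z: 0.027
red2 [ 365. -118.   24.] depth z: 0.027
pink [ 603. -272.   24.] depth z: 0.023
malH [ 798. -148.   20.] depth z: 0.002
malH2 [ 698. -148.   20.] depth z: 0.001
malend [759.  60.  10.] depth z: 0.026
block [ 655. -231.   50.] depth z: 0.0
chis [ 652. -372.   10.] depth z: 0.012
chis2 [ 466. -391.   10.] depth z: 0.011
brush [772.  75.  10.] depth z: 0.003
brushfar [742. 274.  10.] depth z: 0.018
side endL [665. 320.  30.]
side endR [472. 283.  30.]
side tin [ 470. -112.   45.]
side carv [665.  72.  35.]
```

View pics/crop.png

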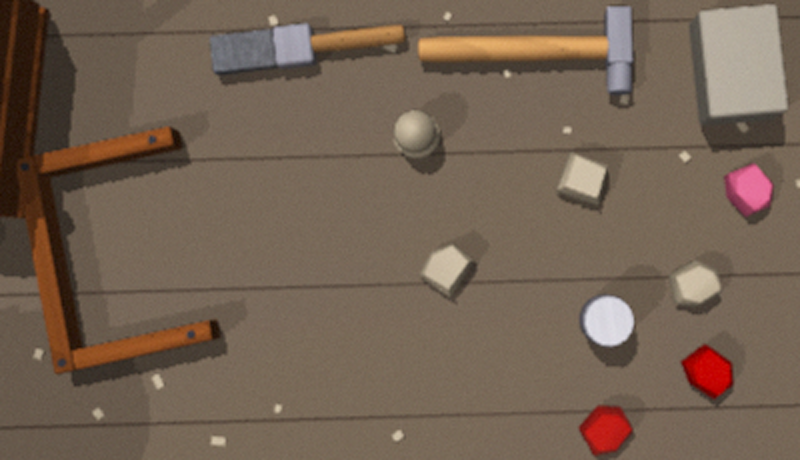

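The crop shows all five loose round or stone items clearly, and the bay's batten corners at crop (20,165), (62,368), (178,138) and (215,333). The bay measures about 8% too small, so there is lens distortion at the picture's edge. I'll fit one radial term from the known bay size.

```bash
cat >> h.py <<'E'
K={"top":0.,"side":0.}
def rayk(n,uv,z,k=None):
    k=K[n] if k is None else k
    c=camera_params(n);f=240/np.tan(np.radians(c["vertical_fov"])/2)
    M=np.array([[f,0,c["cx"]],[0,f,c["cy"]],[0,0,1]])
    u=cv2.undistortPoints(np.atleast_2d(uv).astype(float)[:,None],M,np.array([k,0,0,0.]),P=M)[:,0]
    return ray(n,u,z)
E
python3 - <<'E'
from h import *
from scipy.optimize import least_squares
# outer/inner batten corners at top, from crop /2 + offset
def C(u,v): return (80+u/2,130+v/2)
top=[C(20,163),C(64,370),C(172,129),C(179,147),C(212,322),C(216,339)]
mod=np.array([[110,90],[-110,90],[110,-70],[90,-70],[-90,-70],[-110,-70]])/1000.
def bay(p): 
    c,s=np.cos(p[2]),np.sin(p[2]);return mod@np.array([[c,s],[-s,c]])+p[:2]
fun=lambda q:(rayk("top",top,.03,q[3])[:,:2]-bay(q)).ravel()*1000
for fix in(0,1):
    if fix: r=least_squares(fun,[.56,.36,.17,-.1],x_scale=[.1,.1,.1,.1])
    else: r=least_squares(lambda q:fun(np.r_[q,0]),[.56,.36,.17])
    print(np.round(r.x,3),np.round(r.fun,0))
k=r.x[3]
for nm,u,v,z in[("o1",C(583,178)[0],C(583,178)[1],.024),("o2",*C(446,269),.024),("o3",*C(697,284),.024),("carv",*C(417,133),.035),("tin",*C(608,321),.045),("red1",434,315,.024),("red2",383,345,.024),("pink",455,224,.024)]:
    print(nm,np.round(rayk("top",(u,v),z,k)[0]*1000),np.round(rayk("top",(u,v),z,0)[0]*1000))
for ks in(-.1,0,.1,k):
  print(ks,[np.round(rayk("side",(u,v),z,ks)[0][:2]*1000) for u,v,z in[(178,355,.03),(305,378,.03),(391,225,.045),(262,258,.035)]])
E
```

```text
[0.559 0.356 0.194] [-2. -2.  6. -4. -3.  3. -1. -1. -1.  2.  2.  2.]
[ 0.558  0.36   0.195 -0.064] [-1.  3.  4. -1. -2.  1. -1. -2. -2. -0.  1. -0.]
o1 [ 618. -103.   24.] [ 618. -103.   24.]
o2 [529.  38.  24.] [529.  38.  24.]
o3 [ 507. -215.   24.] [ 507. -215.   24.]
carv [666.  64.  35.] [666.  63.  35.]
tin [ 474. -121.   45.] [ 474. -121.   45.]
red1 [ 420. -223.   24.] [ 421. -222.   24.]
red2 [ 364. -118.   24.] [ 365. -118.   24.]
pink [ 603. -274.   24.] [ 603. -272.   24.]
-0.1 [array([666., 325.]), array([471., 286.]), array([ 470., -112.]), array([665.,  72.])]
0 [array([665., 320.]), array([472., 283.]), array([ 470., -112.]), array([665.,  72.])]
0.1 [array([664., 316.]), array([473., 281.]), array([ 470., -111.]), array([665.,  72.])]
-0.06360097005124582 [array([666., 323.]), array([472., 285.]), array([ 470., -112.]), array([665.,  72.])]
```

Call:
send_rows:
  series: "182 3.4 -3.0 0 0 0 -0.142; 182 3.8 -2.5 0 0 0 -0.142; 182 4.1 -1.9 0 0 0 -0.142; 182 4.3 -1.3 0 0 0 -0.142; 182 4.4 -0.7 0 0 0 -0.142; 182 4.5 -0.1 0 0 0 -0.142; 182 4.5 0.6 0 0 0 -0.142; 182 4.3 1.2 0 0 0 -0.14; 182 0 0 0 0 0 0"
  squeeze: 20

```text
clock: 1.0
position: [0.4322, -0.2746, 0.4049]
eef_rot: [-2.206, -2.235, -0.005]
ft_force: [-0.1, -0.4, 0.3]
gripper_width: 0.0277
finger_force: 0.0
```

Call:
send_rows:
  series: "182 3.9 1.7 1.5 0 0 0.01; 182 3.9 1.7 1.5 0 0 0; 182 3.9 1.7 1.5 0 0 0; 182 3.9 1.7 1.5 0 0 0; 182 3.9 1.7 1.5 0 0 0; 182 3.9 1.7 1.5 0 0 0; 182 0 0 4 0 0 0; 182 0 0 4 0 0 0; 182 0 0 3 0 0 0; 182 0 0 1 0 0 0"

```text
clock: 2.0
position: [0.5322, -0.0484, 0.1915]
eef_rot: [-2.23, -2.206, 0.007]
ft_force: [-0.2, -0.5, 0.7]
gripper_width: 0.0248
finger_force: 0.0
```

Call:
send_rows:
  series: "182 1.5 0 0.3 0 0 0; 182 1.5 0 0 0 0 0; 182 2 -0.1 0 0 0 0; 182 2 -0.1 0 0 0 -0.03; 182 2 -0.2 0 0 0 -0.03; 182 2 -0.1 0 0 0 0; 182 2 -0.1 0 0 0 0; 182 2 -0.1 0 0 0 0; 182 2 -0.1 0 0 0 0; 182 2 -0.1 0 0 0 0"

```text
clock: 3.0
position: [0.5201, 0.1428, 0.1931]
eef_rot: [2.164, 2.275, 0.002]
ft_force: [1.4, -0.9, 0.0]
gripper_width: 0.0253
finger_force: 0.4
```

```bash
python3 - <<'E'
from h import *
t,_=camera("top");w,_=camera("side")
a=np.hstack([t[120:360,60:460],w[180:420,100:500]]);cv2.imwrite("pics/p1.png",a[...,::-1])
print(np.round(bot.sense()["position"],3))
E
```

```text
[0.52  0.145 0.193]
```

View pics/p1.png

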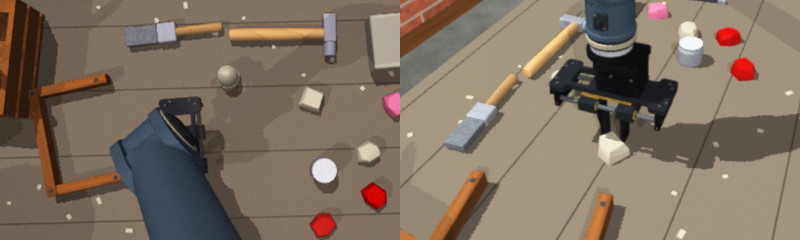

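The side half shows the offcut at (612,150), seated against both fingertips. The carving, tin and tools are unmoved.

Call:
send_rows:
  series: "182 2 -0.1 0.2 0 0 0; 182 2 -0.1 0.2 0 0 0; 182 2 -0.1 0 0 0 0; 182 2 -0.1 0 0 0 -0.03; 182 2 -0.1 0 0 0 -0.03; 182 2 0 0 0 0 -0.03; 182 2 0 0 0 0 0; 182 2 0 0 0 0 0; 182 1.5 0 0 0 0 0; 182 1 0 0 0 0 0"

```text
clock: 4.1
position: [0.5048, 0.3233, 0.1899]
eef_rot: [2.058, 2.36, 0.015]
ft_force: [14.4, -5.7, -0.6]
gripper_width: 0.0249
finger_force: 8.4
```

```bash
python3 - <<'E'
from h import *
w,_=camera("side");cv2.imwrite("pics/p2.png",w[150:480,0:500,::-1])
s=bot.sense();print(np.round(s["position"],3),np.round(s["joint_positions"],2))
E
```

```text
[0.504 0.325 0.19 ] [-0.33  0.65 -0.43  1.87  0.41  0.7  -0.86]
```

View pics/p2.png

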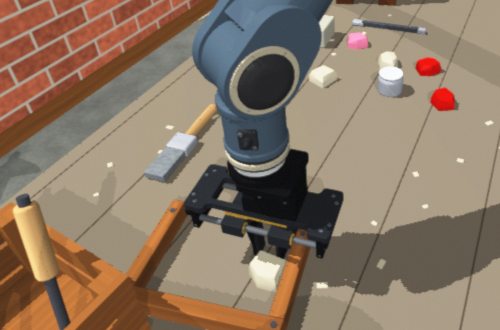

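In the picture the offcut is at (265,272), inside the bay by the right batten, with the right finger brushing that batten. I'll ease off sideways and push a little deeper.

Call:
send_rows:
  series: "182 0 0.7 0 0 0 0; 182 0 0.7 0 0 0 -0.03; 182 1 0 0 0 0 -0.03; 182 1 0 0 0 0 0; 182 0.7 0 0 0 0 0; 182 0 0 0 0 0 0; 182 -2 0 0 0 0 0; 182 -3 0 0 0 0 0; 182 -4 0 -3 0 0 0; 182 -2 0 -4 0 0 0.05"

```text
clock: 5.15
position: [0.5285, 0.2424, 0.256]
eef_rot: [-2.053, -2.376, 0.011]
ft_force: [0.3, 0.1, 0.1]
gripper_width: 0.0248
finger_force: 0.0
```

Call:
send_rows:
  series: "182 -4.6 0.4 0 0 0 0; 182 -4.6 0.5 0 0 0 0; 182 -4.6 0.4 0 0 0 0; 182 -4.6 0.5 0 0 0 0; 182 -4.6 0.4 0 0 0 0; 182 -4.6 0.5 0 0 0 0; 182 -4.6 0.4 0 0 0 0; 182 -4.6 0.5 0 0 0 0; 182 -4.4 0.4 0 0 0 -0.02; 182 0 0 1 0 0 0"

```text
clock: 6.15
position: [0.6307, -0.1636, 0.2484]
eef_rot: [2.034, 2.386, -0.003]
ft_force: [-0.4, -0.0, 0.4]
gripper_width: 0.0247
finger_force: 0.0
```

```bash
python3 - <<'E'
from h import *
w,_=camera("side");t,_=camera("top")
a=np.vstack([t[120:360,60:560],w[150:480,0:500]]);cv2.imwrite("pics/p3.png",a[...,::-1])
s=bot.sense();print(np.round(s["position"],3))
E
```

```text
[ 0.629 -0.156  0.246]
```

View pics/p3.png

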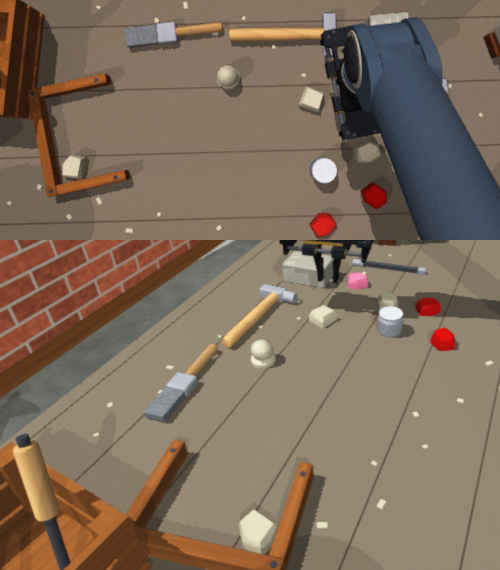

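The first offcut is well inside the bay near its back right corner (top half (74,167)). The gripper hovers behind the square offcut, which is at (312,99).

Call:
send_rows:
  series: "182 0 0 3 0 0 0; 182 0 0 2.3 0 0 0; 182 1 0 0.5 0 0 0; 182 1 0 0 0 0 0; 182 1.5 0 0 0 0 0; 182 2 0 0 0 0 0; 182 2 0 0 0 0 0; 182 2 0 0 0 0 0; 182 2 0 0 0 0 0; 182 2 0 0 0 0 0"

```text
clock: 7.25
position: [0.6069, -0.0195, 0.1916]
eef_rot: [2.021, 2.402, 0.003]
ft_force: [-0.1, 0.4, -0.5]
gripper_width: 0.0249
finger_force: 0.2
```

```bash
python3 - <<'E'
from h import *
w,_=camera("side")
cv2.imwrite("pics/p4.png",cv2.resize(w[150:350,200:500,::-1],None,fx=2,fy=2))
s=bot.sense();print(np.round(s["position"],3))
E
```

```text
[ 0.606 -0.015  0.192]
```

View pics/p4.png

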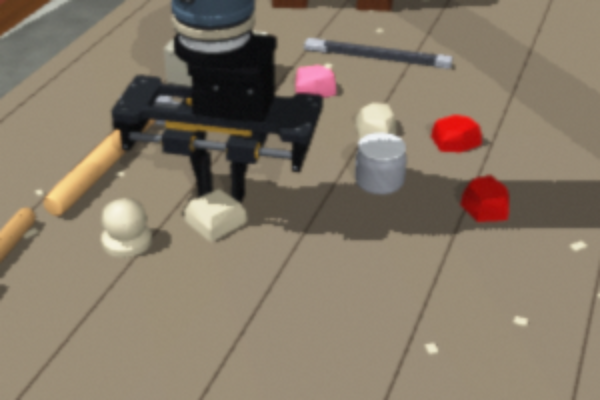

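The picture shows the square offcut at (216,214) sitting on both fingers, passing the carving at (125,225) with clearance.

Call:
send_rows:
  series: "182 2 0 0.2 0 0 0; 182 2 0 0 0 0 0; 182 2 0 0 0 0 0; 182 2 0 0 0 0 0; 182 2 0 0 0 0 0; 182 2 0 0 0 0 0.05; 182 2 0 0 0 0 0.05; 182 2 0 0 0 0 0.05; 182 2 0.1 0 0 0 0.03; 182 1.5 0 0 0 0 0"

```text
clock: 8.3
position: [0.5835, 0.173, 0.1894]
eef_rot: [2.229, 2.212, 0.004]
ft_force: [-0.6, -2.4, 1.9]
gripper_width: 0.0251
finger_force: 1.5
```

```bash
python3 - <<'E'
from h import *
w,_=camera("side")
cv2.imwrite("pics/p5.png",cv2.resize(w[200:480,100:450,::-1],None,fx=1.6,fy=1.6))
s=bot.sense();print(np.round(s["position"],3))
E
```

```text
[0.583 0.176 0.189]
```

View pics/p5.png

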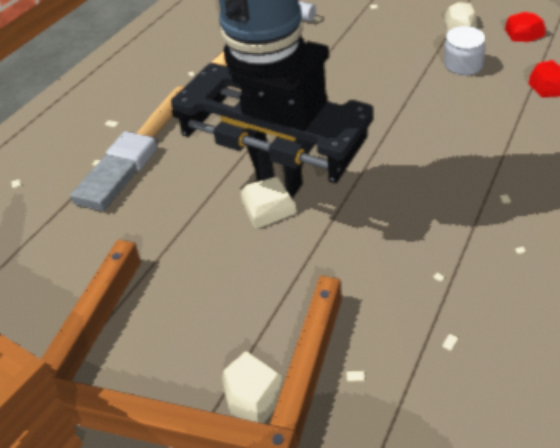

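The picture shows the square offcut at (268,203) still held squarely ahead of the fingers, with the bay mouth clear in front.

Call:
send_rows:
  series: "182 2 0.2 0 0 0 0; 182 2 0.2 0 0 0 0; 182 2 0.2 0 0 0 0; 182 2 0.2 0 0 0 -0.02; 182 2 0.2 0 0 0 -0.03; 182 2 0.2 0 0 0 -0.03; 182 2 0.2 0 0 0 -0.03; 182 1.8 0.2 0 0 0 -0.02; 182 1.2 0.2 0 0 0 0; 182 0.8 0.1 0 0 0 0"

```text
clock: 9.35
position: [0.5965, 0.3508, 0.1877]
eef_rot: [-2.083, -2.352, 0.0]
ft_force: [0.1, -3.8, 3.7]
gripper_width: 0.0248
finger_force: 2.0
```

Call:
send_rows:
  series: "182 -2 0 0 0 0 0; 182 -3 0 0 0 0 0; 182 -4 0 -3 0 0 0; 182 -4 0 -3 0 0 0; 182 -4.4 -1.8 0 0 0 0; 182 -4.4 -1.8 0 0 0 0; 182 -4.4 -1.8 0 0 0 0; 182 -4.4 -1.8 0 0 0 0; 182 -4.4 -1.8 0 0 0 0; 182 -4.4 -1.8 0 0 0 0"

```text
clock: 10.35
position: [0.5349, -0.0584, 0.2475]
eef_rot: [2.087, 2.348, -0.001]
ft_force: [0.1, 0.6, -0.5]
gripper_width: 0.025
finger_force: 0.0
```

```bash
python3 - <<'E'
from h import *
t,_=camera("top")
cv2.imwrite("pics/p6.png",cv2.resize(t[120:360,60:460,::-1],None,fx=2,fy=2))
s=bot.sense();print(np.round(s["position"],3))
E
```

```text
[ 0.533 -0.068  0.247]
```

View pics/p6.png

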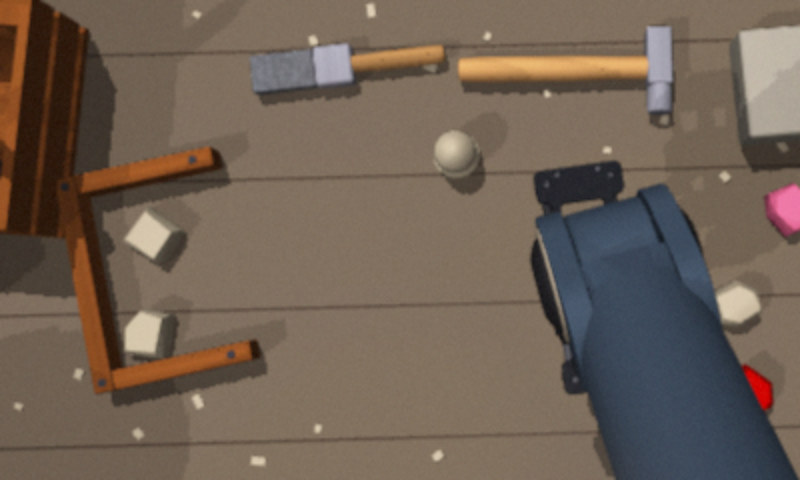

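The top crop shows both offcuts deep in the bay at (155,238) and (148,335), with a free middle lane. The carving and tools are unmoved. The last offcut is at (738,304).

Call:
send_rows:
  series: "182 -3.7 -1.4 -1 0 0 0.14; 182 -3.8 -0.9 0 0 0 0.14; 182 -3.9 -0.3 0 0 0 0.14; 182 -3.9 0.2 0 0 0 0.14; 182 -3.8 0.8 0 0 0 0; 182 0 0 1 0 0 0; 182 0 0 0 0 0 0"

```text
clock: 11.1
position: [0.4878, -0.2463, 0.2464]
eef_rot: [-2.654, -1.676, 0.003]
ft_force: [0.0, 0.5, -0.2]
gripper_width: 0.0247
finger_force: 0.0
```

Call:
send_rows:
  series: "182 -1.3 0.4 0 0 0 0; 182 0 0 3 0 0 0; 182 0 0 2.5 0 0 0; 182 1 0 0.3 0 0 0; 182 1.5 0 0 0 0 0; 182 1.8 0 0 0 0 0; 182 2 0 0 0 0 0; 182 2 0 0 0 0 0; 182 2 0 0 0 0 0; 182 2 0 0 0 0 0"

```text
clock: 12.1
position: [0.5417, -0.1443, 0.1916]
eef_rot: [2.649, 1.686, 0.004]
ft_force: [0.1, -0.4, -0.4]
gripper_width: 0.0249
finger_force: 0.3
```

```bash
python3 - <<'E'
from h import *
w,_=camera("side")
cv2.imwrite("pics/p7.png",cv2.resize(w[130:330,200:500,::-1],None,fx=2,fy=2))
s=bot.sense();print(np.round(s["position"],3))
E
```

```text
[ 0.543 -0.14   0.192]
```

View pics/p7.png

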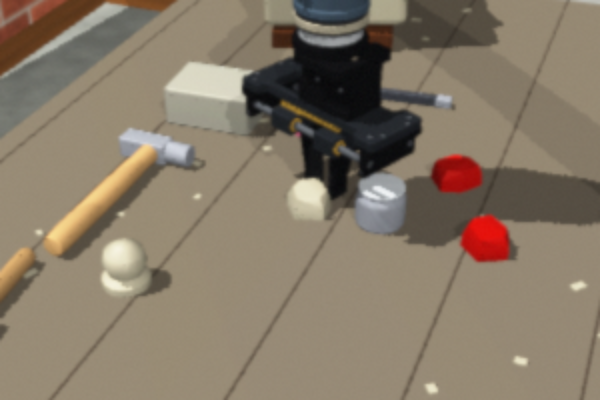

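The picture shows the last offcut at (309,198) on both fingers, passing the tin at (380,203) with a gap. That is the tenth picture, so from here I check numerically.

Call:
send_rows:
  series: "182 1.6 0 0 0 0 -0.04; 182 1.6 0 0.2 0 0 -0.05; 182 1.6 0 0 0 0 -0.06; 182 1.6 0 0 0 0 -0.06; 182 1.6 0 0 0 0 -0.06; 182 1.6 0 0 0 0 -0.06; 182 1.6 0 0 0 0 -0.06; 182 1.6 0 0 0 0 -0.06; 182 1.6 0 0 0 0 0; 182 1.6 0 0 0 0 0"

```text
clock: 13.15
position: [0.5718, 0.0091, 0.1877]
eef_rot: [-2.21, -2.232, 0.001]
ft_force: [0.5, -3.7, 4.1]
gripper_width: 0.0249
finger_force: 2.2
```

```bash
cat >> h.py <<'E'
def find():
    for n,z in(("side",.012),("top",.024)):
        p,_=camera(n);hsv=cv2.cvtColor(p,cv2.COLOR_RGB2HSV);m=cv2.inRange(hsv,(12,15,165),(40,110,255))
        for c in cv2.findContours(m,cv2.RETR_EXTERNAL,cv2.CHAIN_APPROX_NONE)[0]:
            if cv2.contourArea(c)>90:
                M=cv2.moments(c);u=(M['m10']/M['m00'],M['m01']/M['m00']);w=rayk(n,u,z,-.064)[0]*1000
                if 350<w[0]<720 and -320<w[1]<480: print(n,np.round(u),int(M['m00']),np.round(w[:2]))
    print(np.round(bot.sense()["position"],3))
E
python3 -c "from h import *;find()"
```

```text
side [254. 440.] 957 [496. 388.]
side [195. 412.] 1021 [593. 385.]
side [315. 272.] 372 [567.  45.]
side [259. 263.] 414 [679.  63.]
top [131. 286.] 258 [494. 388.]
top [134. 237.] 261 [594. 383.]
top [284. 193.] 150 [676.  73.]
[0.571 0.012 0.188]
```

Call:
send_rows:
  series: "182 2 -0.1 0 0 0 0; 182 2 -0.1 0 0 0 0; 182 2 -0.1 0 0 0 0; 182 2 -0.1 0 0 0 0; 182 2 -0.1 0 0 0 -0.02; 182 2 -0.1 0 0 0 -0.02; 182 2 0 0 0 0 -0.02; 182 2 0 0 0 0 0; 182 2 0 0 0 0 0; 182 1.5 0 0 0 0 0"

```text
clock: 14.25
position: [0.5587, 0.204, 0.1872]
eef_rot: [-2.141, -2.298, 0.001]
ft_force: [-0.3, -0.3, 0.9]
gripper_width: 0.0249
finger_force: 0.5
```

```bash
python3 -c "from h import *;find()"
```

```text
side [192. 414.] 1284 [595. 389.]
side [331. 399.] 4408 [430. 290.]
side [243. 383.] 7451 [558. 317.]
side [174. 340.] 4069 [705. 290.]
side [430. 297.] 618 [352.  32.]
side [379. 282.] 4407 [447.  29.]
side [307. 212.] 525 [ 673. -139.]
side [341. 234.] 3717 [569. -89.]
top [131. 286.] 267 [494. 389.]
top [285. 192.] 119 [678.  72.]
[0.558 0.206 0.188]
```

Call:
send_rows:
  series: "182 2 0.1 0 0 0 0; 182 2 0.1 0 0 0 0; 182 2 0.1 0 0 0 0; 182 2 0.1 0 0 0 -0.02; 182 1.6 0.1 0 0 0 -0.02; 182 1.2 0 0 0 0 0; 182 0.8 0 0 0 0 0; 182 0.4 0 0 0 0 0; 182 0 0 0 0 0 0"

```text
clock: 15.25
position: [0.5547, 0.3229, 0.1877]
eef_rot: [2.096, 2.34, 0.0]
ft_force: [-0.5, -1.2, -0.0]
gripper_width: 0.025
finger_force: 0.0
```

Call:
send_rows:
  series: "182 -1.5 0 0 0 0 0; 182 -3 0 0 0 0 0; 182 -4 0 0 0 0 0; 182 -3 0 -3 0 0 0; 182 -3 0 -4 0 0 0; 182 -3.5 -3.5 0 0 0 0; 182 -3.5 -3 0 0 0 0; 182 -4.5 0 0 0 0 0; 182 -4.5 0 0 0 0 0; 182 0 0 0 0 0 0"

```text
clock: 16.25
position: [0.5234, 0.003, 0.2576]
eef_rot: [2.11, 2.323, -0.007]
ft_force: [0.2, -0.0, 0.3]
gripper_width: 0.0249
finger_force: 0.0
```

```bash
sed -i 's/165)/180)/' h.py; python3 -c "from h import *;find()"
```

```text
side [254. 439.] 840 [497. 387.]
side [193. 409.] 734 [598. 382.]
side [233. 405.] 717 [551. 354.]
side [259. 262.] 317 [682.  60.]
top [131. 286.] 244 [494. 389.]
top [147. 258.] 237 [549. 355.]
top [134. 237.] 244 [594. 383.]
top [284. 193.] 107 [676.  74.]
top [463. 180.] 145 [ 695. -295.]
[0.523 0.009 0.258]
```

```bash
python3 -c "from h import *;print(bot.finish_job())"
```

```text
the job is handed in; nothing more can be done
None
```

All three offcuts are swept into the scrap bay and the job is handed in at about 16 s of the 72 s allowed; both cameras place all three inside, and I saw nothing else moved, though I did not re-measure the tin at the end.

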